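Cover two beakers with ground-glass discs from the stack

ROBOT

A 7-joint arm with a two-finger parallel gripper is mounted at the origin on the work surface. World frame = base frame: x ahead of the robot, y to its left, z up, the work surface at z = 0. Lengths are in m, angles in rad, forces in N, time in s.
With the tool pointing down it reaches from about 0.35 to 0.9 m from the base axis. Payload 8.1 kg.
Tool frame: the origin (TCP) lies at the very end of the fingers, on their centre line; the grasp point (between the pads) lies 19 mm behind it; z points along the fingers, y is the line along which they close (so a half turn about z gives the same grasp; the last joint's range is limited). The gripper opens to 85 mm and grips with 20 to 120 N. Pads are 22 mm wide; open, the fingers measure 114 mm over their backs; the gripper's body (76 mm by 85 mm) begins 54 mm behind the grasp point. The pads swing forward as they close: fully open they stand 13 mm farther back than shut.
Start: joints at [-1.23, 0.434, 0.025, 1.573, -0.012, 1.134, -0.075], TCP at [0.268, 0.564, 0.231] pointing down, gripper open.
Joint ranges: [-2.62, 2.62], [-0.44, 2.09], [-1.27, 1.32], [0.08, 2.57], [-1.32, 4.46], [0.12, 2], [-2.74, 2.74]. Speed limits (rad/s): [2.22, 2.22, 3.01, 3.01, 3.14, 3.14, 3.14].

INTERFACE

Orientations are given as a 3x3 rotation matrix whose columns are the frame's x, y, z axes.
In Python, from rig import ctrl, grab_frame, get_calibration gives the robot as it stands.
- The arm moves only by the shell command python3 -m creep 'ROWS'. ROWS is JSON, a list of rows, each an object with "hand": the finger opening in m, from 0 to 0.0854; "delta_pos": the shift along the tool's x, y, z in m, a list of three; "turn": the turn, a rotation vector about the tool's x, y, z in degrees, a list of three. A call has 1 to 20 rows; each row shifts and turns the commanded pose from where the row before left it, along the tool's axes as they then stand; what a row does not reach is not made up. A row lasts 1/12 s, in which the tool goes at most 41.7 mm and 7.16 degrees, less where a joint would pass 70% of its speed; a pose out of reach is approached as far as the arm can. A call with a gripper value outside its range is refused whole. The fingers move at their own pace and stop on an object; the grip force is fixed at half the most. Time passes only in rows, so rows that do not move let the fingers close. It gives the time, the measured TCP pose, the force, the opening and the grip force at its end, in the units of the state.
- ctrl.sense(): the state, without advancing time (a new reading comes with each control period).
- grab_frame(name): name is "side" or "top" or "wrist"; returns the picture (400x640x3 uint8, red, green, blue); there is no depth.
- get_calibration(name): a dict with "fx", "fy", "cx", "cy" (pixels), "rvec" (rotation vector, rad) and "tvec" (3), from world to camera coordinates, as OpenCV has them. Camera axes: x right, y down, z forward; pixel columns grow to the right and rows downward; lengths in m; the calibration is good to about 2 mm. The wrist camera is an equidistant fisheye: a pixel r from the principal point sees the ray r / f radians off the axis. A picture is of the moment at which its call begins: read the wrist's pose just before it. get_calibration takes no time and is no camera call; for the wrist camera it gives the pose at the moment of the call.
- ctrl.hand_in(): hands the job in; it is judged then, once.
The state is a dict: "time_s": time; "q": joint angles; "joint_vel": joint speeds; "joint_torque": joint torques, N m; "position": TCP position; "tool_rot": TCP orientation; "ft_force": force on the tool from outside, world axes, zero at the start; "moment": the same for the moment, N m; "gripper_width": finger opening in m; "grip_force": force on a finger pad.
Only numpy, scipy, OpenCV 4.12 (cv2) and the standard library are available. Lean on these libraries where they do the work, as an engineer would, in place of code of your own. Each camera call takes 0.05 s, during which the arm holds its last target. There are 200 camera calls.

TASK

Cover the two open beakers against dust: the smallest glass disc, on top of the stack, goes on the small beaker on the magnetic stirrer, and the middle-sized disc under it goes on the larger beaker in the ultrasonic bath. Ground glass clings, so slide each disc sideways until it is clear of the stack before you lift it, without shifting the discs below; then set it down gently, level and centred, so that it overhangs the rim evenly all round. The biggest disc stays on its tile, and the beakers and everything else on the bench stay standing where they are.

Things in the scene. Friction and masses are not known exactly. Their poses are not given: they have to be found in the camera images.
- small_disc_center (a point): centre of the smallest of three plain round flat glass discs (54 mm across, 8 mm thick, about 46 g), half-way up its thickness; z is the disc's axis. It lies flat on top of the stack, not quite in line with those below. The stack lies on a white tile, from below: tile 8 mm, big disc 8 mm, middle disc 8 mm, small disc 8 mm; its top is 32 mm over the bench
- mid_disc_center (a point): centre of the middle-sized glass disc (66 mm across, 8 mm thick, about 68 g), half-way up its thickness; z is its axis. Second in the stack, under the small disc and on the big one
- big_disc_center (a point): centre of the biggest glass disc (80 mm across, 8 mm thick, about 100 g), half-way up its thickness; z is its axis. Lowest in the stack, on the tile; it stays there
- small_beaker_rim (a point): centre of the mouth, at rim height, of the small open glass beaker (42 mm outside diameter, 60 mm high, wall 2.5 mm, about 50 g; loose), which stands on the round plate of the magnetic stirrer; its rim is about 135 mm over the bench. z is the beaker's axis, up
- large_beaker_rim (a point): centre of the mouth, at rim height, of the larger open glass beaker (54 mm outside diameter, 80 mm high, wall 2.5 mm, about 100 g; loose), which stands on the tank floor of the ultrasonic bath, in one half of the tank; its rim is about 145 mm over the bench, 20 mm above the top of the bath. z is the beaker's axis, up
- tile: fixed white glazed tile, 120 x 120 mm, 8 mm thick, under the stack of discs; origin at the centre of its underside. Bottles and the mortar stand on its +x, +y and -y sides (its own axes), about 115 mm from its centre; its -x side is open
- bath: fixed ultrasonic bath, a box 126 mm (x) by 190 mm (y), 125 mm high, with an open tank 90 mm (x) by 154 mm (y), tank floor 65 mm over the bench; origin at the centre of its underside, control panel on its -x side
- stirrer: fixed magnetic stirrer, 190 mm (x) by 136 mm (y), with a round plate 120 mm across whose top is 75 mm over the bench and whose centre is 22 mm towards +x of the origin; origin at the centre of its underside, knobs on its -x side. At its +x +y corner stands an upright support rod
- rod_top (a point): top of the stirrer's upright steel support rod (10 mm thick), 340 mm over the bench, fixed; a clamp block 30 mm wide sits on it 285 mm up, and from there an arm with a hanging thermometer reaches 100 mm away from the plate (towards the stirrer's +x), its head up to 312 mm over the bench
- vial: bystander: capped glass sample vial, 29 mm across, 105 mm high, standing in the other half of the bath's tank; its top is about 170 mm over the bench. Origin at the centre of its underside
- wash_bottle: bystander: white plastic wash bottle, 56 mm across, 138 mm high to its blue cap, with a bent spout above (5 mm thick, up to 170 mm high, reaching 42 mm out towards its own -x); stands near the stack. Origin at the centre of its underside
- amber_bottle: bystander: brown glass bottle, 42 mm across, 90 mm high; stands near the stack. Origin at the centre of its underside
- mortar: bystander: small white porcelain mortar, 64 mm across, 34 mm high; stands near the stack. Origin at the centre of its underside
- spatula: bystander: thin steel laboratory spatula lying flat on the bench on the robot's side, 154 mm long (along its x), 5 mm high; origin at its middle, on the bench
- jar: bystander: white jar, 60 mm across, 75 mm high, towards the far side of the bench. Origin at the centre of its underside
- flask: bystander: clear bottle with a blue cap, 44 mm across, 110 mm high, towards the far side of the bench. Origin at the centre of its underside
Things that resemble listed ones, but are neither listed nor needed, are in the scene too. What is shaped like the part that bears mid_disc_center but red or yellow is not meant.

How it is judged:
At the end, for the whole second after the job is handed in: Small disc on the small beaker, middle disc on the larger: each at rest on the rim (height within 1.5 mm), centred within 5 mm, level within 2 degrees; both beakers upright within 2 degrees and within 12 mm of their start; the big disc flat on its tile within 8 mm of its start (horizontal distance between small_disc_center and small_beaker_rim below 0.005 m and z of small_disc_center in the frame of small_beaker_rim between 0.0025 and 0.006 m and angle between each of small_disc_center, small_beaker_rim, mid_disc_center, large_beaker_rim, big_disc_center's own z axis and vertical below 0.035 rad and distance of each of small_beaker_rim, large_beaker_rim from where it was at the start of the episode below 0.012 m and linear speed of each of small_disc, mid_disc below 0.01 m/s and horizontal distance between mid_disc_center and large_beaker_rim below 0.005 m and z of mid_disc_center in the frame of large_beaker_rim between 0.0025 and 0.006 m and distance of big_disc_center from where it was at the start of the episode below 0.008 m); the robot touches nothing.
It fails at once if a disc is lifted more than 7 mm (and less than 35 mm) above its place in the stack while its centre is within 40 mm of the big disc's: it must be slid off sideways first ((horizontal distance between small_disc_center and big_disc_center below 0.04 m and z of small_disc_center in the frame of big_disc_center between 0.023 and 0.051 m) or (horizontal distance between mid_disc_center and big_disc_center below 0.04 m and z of mid_disc_center in the frame of big_disc_center between 0.015 and 0.043 m)).
It fails at once if the big disc shifts more than 8 mm, or the middle disc does while the small one is still on it (distance of big_disc_center from where it was at the start of the episode above 0.008 m or (horizontal distance between small_disc_center and mid_disc_center below 0.04 m and distance of mid_disc_center from where it was at the start of the episode above 0.008 m)).
It fails at once if a disc is dropped (falls freely at over 0.42 m/s, about 9 mm) ((contact force between the fingers and small_disc below 0.02 N and linear speed of small_disc above 0.42 m/s) or (contact force between the fingers and mid_disc below 0.02 N and linear speed of mid_disc above 0.42 m/s)).
It fails at once if a disc is pressed on a beaker with more than 30 N (contact force between small_disc and small_beaker above 30 N or contact force between mid_disc and large_beaker above 30 N).
It fails at once if a bystander is moved more than 20 mm or tipped over (distance of any of wash_bottle, amber_bottle, mortar, vial, jar, flask, spatula from where it was at the start of the episode above 0.02 m or angle between any of wash_bottle, amber_bottle, mortar, vial, jar, flask's own z axis and vertical above 0.35 rad).
It also fails if it takes over 72 s, if anything falls off the work surface, if the arm or the gripper's body presses on something with over 40 N, if the wrist force passes 120 N, or if a joint passes its speed limit or range.

## Working session

There is one attempt and no reset: what is moved stays moved. The work goes in short steps, Python scripts to look and compute and a shell command to move; the robot and the scene stay as the last step left them, time stands still between calls to the robot, and variables do not carry over. Pictures are saved under pics/ and viewed, at most 10 in all, crops included, and the job is handed in when it is done.

```bash
mkdir -p pics; ls; python3 - <<'E'
from rig import ctrl, grab_frame, get_calibration
import cv2,numpy as np
s=ctrl.sense();print(s['time_s'],np.round(s['position'],4),np.round(s['tool_rot'],3).tolist(),s['gripper_width'])
for n in ['side','top','wrist']:
    c=get_calibration(n);print(n,{k:np.round(v,4).tolist() for k,v in c.items()})
    im=grab_frame(n);cv2.imwrite(f'pics/{n}0.png',im[:,:,::-1])
E
```

```text
pics
0.0 [0.2682 0.564  0.2305] [[-0.903, 0.429, -0.0], [0.429, 0.903, -0.002], [-0.0, -0.002, -1.0]] 0.08551439003990277
side {'fx': 493.2869, 'fy': 493.2869, 'cx': 320.7563, 'cy': 204.6172, 'rvec': [0.5001, -2.7984, 1.0039], 'tvec': [0.5248, 0.2552, 1.4116]}
top {'fx': 413.7978, 'fy': 413.7978, 'cx': 317.48, 'cy': 191.3419, 'rvec': [2.1826, -2.1822, 0.0866], 'tvec': [0.0258, 0.5839, 1.662]}
wrist {'fx': 309.7069, 'fy': 309.7069, 'cx': 316.0992, 'cy': 199.8582, 'rvec': [-2.4482, -1.5458, -0.2179], 'tvec': [-0.6249, -0.0359, 0.3783]}
```

View pics/top0.png

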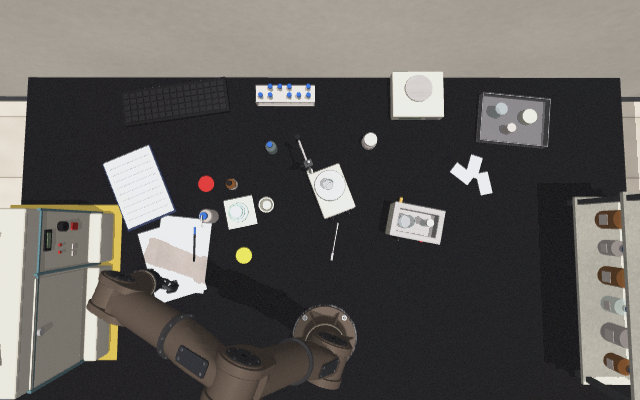

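View pics/side0.png

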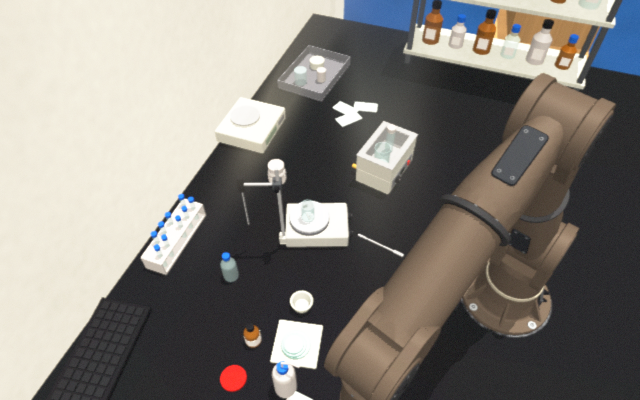

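The top view shows the stack on the tile at (238,211), with the wash bottle (207,216), amber bottle (232,184) and mortar (266,205) around it. The stirrer with its beaker is at (328,185) and the bath at (416,222). The red (206,184) and yellow (244,256) discs are decoys, not meant; the glass stack on the tile fits the description. I'll check all of this in one enlarged crop.

```bash
cat > h.py <<'E'
from rig import ctrl, grab_frame, get_calibration
import cv2,numpy as np
def ray(c,u,v,fish=False):
    R=cv2.Rodrigues(np.array(c['rvec'],float))[0];t=np.array(c['tvec'],float).ravel()
    x,y=(u-c['cx'])/c['fx'],(v-c['cy'])/c['fy']
    if fish:
        r=np.hypot(x,y);k=np.sin(r)/r if r>1e-9 else 1;d=np.array([x*k,y*k,np.cos(r)])
    else: d=np.array([x,y,1.])
    return -R.T@t,R.T@d
def onz(c,u,v,z,fish=False):
    o,d=ray(c,u,v,fish);return (o+d*(z-o[2])/d[2])
def proj(c,P,fish=False):
    P=np.atleast_2d(np.array(P,float));R=cv2.Rodrigues(np.array(c['rvec'],float))[0]
    p=P@R.T+np.array(c['tvec'],float).ravel()
    if fish:
        a=np.arctan2(np.hypot(p[:,0],p[:,1]),p[:,2]);h=np.hypot(p[:,0],p[:,1])+1e-12
        q=p[:,:2]*(a/h)[:,None]
    else: q=p[:,:2]/p[:,2:]
    return q*[c['fx'],c['fy']]+[c['cx'],c['cy']]
def circ(c,x,y,z,r,fish=False):
    a=np.linspace(0,2*np.pi,73);return proj(c,np.c_[x+r*np.cos(a),y+r*np.sin(a),0*a+z],fish)
E
python3 - <<'E'
from h import *
im=cv2.imread('pics/top0.png')
a=cv2.resize(im[165:265,190:350],None,fx=5,fy=5,interpolation=cv2.INTER_CUBIC)[:, :]
s=cv2.imread('pics/side0.png')
A=cv2.resize(im[150:260,180:340],(800,550)[:2],interpolation=cv2.INTER_CUBIC)
cv2.imwrite('pics/cropA.png',A[:,:])
B=np.vstack([cv2.resize(im[160:250,300:460],(640,360)[:2],interpolation=cv2.INTER_CUBIC)])
cv2.imwrite('pics/cropB.png',B)
c=get_calibration('top')
for n,u,v,z in [('stack',238,211,.03),('smallb',328,185,.135),('largeb',406,221,.145),('vial',429,223,.17),('wash',208,215,.14),('amber',232,184,.09),('mortar',266,205,.034),('rod?',307,163,.29)]:
    print(n,np.round(onz(c,u,v,z),3))
E
```

```text
stack [0.504 0.347 0.03 ]
smallb [ 0.599 -0.014  0.135]
largeb [ 0.463 -0.306  0.145]
vial [ 0.455 -0.386  0.17 ]
wash [0.485 0.439 0.14 ]
amber [0.607 0.36  0.09 ]
mortar [0.528 0.233 0.034]
rod? [0.661 0.062 0.29 ]
```

View pics/cropA.png

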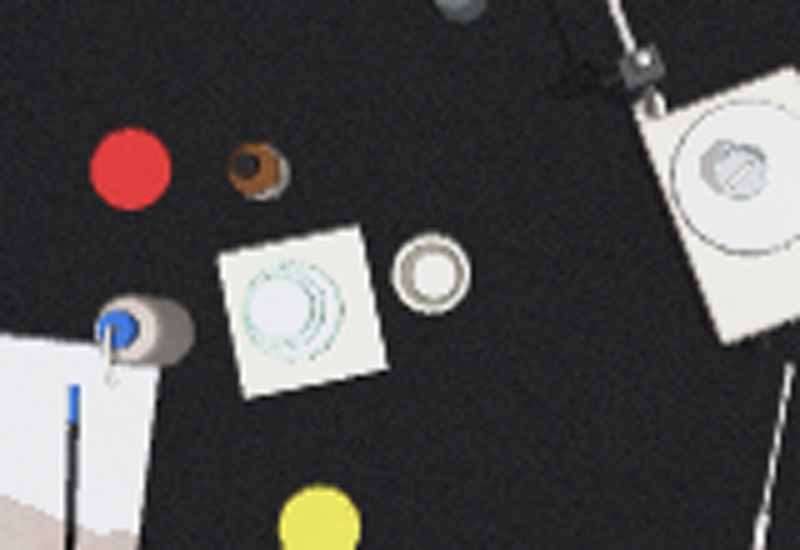

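View pics/cropB.png

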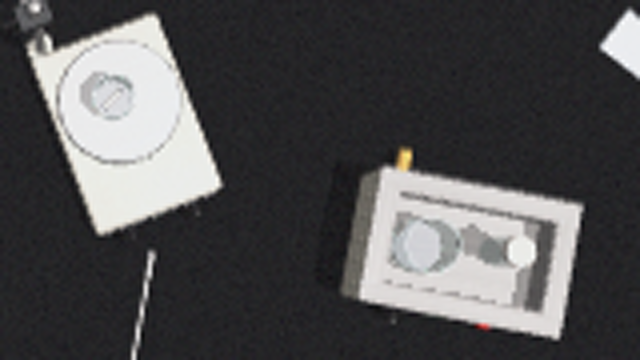

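The crop shows three clear glass discs stacked on the white tile. The small disc is at about (283,307), and the mid and big discs sit slightly right of it. The red disc (131,168) and yellow disc (320,526) are decoys lying loose. In crop B the large beaker (420,243) is in the left half of the tank, the vial (520,250) in the right half, and the small beaker (113,98) on the plate. I'll move over the stack next and look with the wrist camera.

```bash
cat >> h.py <<'E'
def axes(yaw_y): # tool pointing down with y axis at angle (deg)
    a=np.radians(yaw_y);y=np.array([np.cos(a),np.sin(a),0]);z=np.array([0,0,-1.]);return np.c_[np.cross(y,z),y,z]
def st():
    s=ctrl.sense();R=np.array(s['tool_rot']);print('t',round(s['time_s'],2),'p',np.round(s['position'],4),'yang',round(np.degrees(np.arctan2(R[1,1],R[0,1])),2),'z',np.round(R[:,2],4),'F',np.round(s['ft_force'],2),'w',round(s['gripper_width'],4),'g',s['grip_force']);return s,R
def todo(goal,yang=None):
    s,R=st()
    if yang is not None: print('turn z',-(yang-np.degrees(np.arctan2(R[1,1],R[0,1]))));R=axes(yang)
    print('delta tool',np.round(R.T@(np.array(goal)-s['position'])*1000,1),'mm')
E
python3 - <<'E'
from h import *
s,R=st();c=get_calibration('wrist');o,d=ray(c,c['cx'],c['cy'],True)
print('cam in tool',R.T@(o-s['position']),'axis',R.T@d)
todo([.43,.335,.25],101)
c=get_calibration('top')
A=lambda u,v:(180+u/5,150+v/5); B=lambda u,v:(300+u/4,160+v/4)
print('tile',[np.round(onz(c,*A(*p),.008)[:2],3) for p in [(218,258),(360,228),(387,368),(245,398)]])
print('small disc',onz(c,*A(283,307),.032),'beakS',onz(c,*A(740,172),.135),'rodbase',onz(c,*A(652,102),.07))
print('beakL',onz(c,*B(420,243),.145),'vial',onz(c,*B(520,250),.17))
E
```

```text
t 0.15 p [0.2682 0.5641 0.2307] yang 64.57 z [-4.e-04 -1.e-03 -1.e+00] F [-0.66 -0.84  0.29] w 0.0852 g 0.0
cam in tool [ 0.07013382  0.00048321 -0.14230749] axis [-2.77472592e-01  3.28115893e-04  9.60733497e-01]
t 0.15 p [0.2682 0.5641 0.2307] yang 64.57 z [-4.e-04 -1.e-03 -1.e+00] F [-0.66 -0.84  0.29] w 0.0852 g 0.0
turn z -36.429501009054874
delta tool [-115.1 -255.8  -19.3] mm
tile [array([0.543, 0.411]), array([0.567, 0.294]), array([0.453, 0.271]), array([0.429, 0.386])]
small disc [0.50195825 0.35200496 0.032     ] beakS [ 0.60163007 -0.01398283  0.135     ] rodbase [0.66363035 0.0540712  0.07      ]
beakL [ 0.46366324 -0.30261962  0.145     ] vial [ 0.45705509 -0.38958081  0.17      ]
```

```bash
python3 -m creep '[{"hand":0.07,"delta_pos":[0,0,-0.003],"turn":[0,0,-6.1]},{"hand":0.07,"delta_pos":[0,0,-0.003],"turn":[0,0,-6.1]},{"hand":0.07,"delta_pos":[0,0,-0.003],"turn":[0,0,-6.1]},{"hand":0.07,"delta_pos":[0,0,-0.003],"turn":[0,0,-6.1]},{"hand":0.07,"delta_pos":[0,0,-0.003],"turn":[0,0,-6.1]},{"hand":0.07,"delta_pos":[0,0,-0.003],"turn":[0,0,-6.1]},{"hand":0.07,"delta_pos":[-0.0096,-0.0214,0],"turn":[0,0,0]},{"hand":0.07,"delta_pos":[-0.0096,-0.0214,0],"turn":[0,0,0]},{"hand":0.07,"delta_pos":[-0.0096,-0.0214,0],"turn":[0,0,0]},{"hand":0.07,"delta_pos":[-0.0096,-0.0214,0],"turn":[0,0,0]},{"hand":0.07,"delta_pos":[-0.0096,-0.0214,0],"turn":[0,0,0]},{"hand":0.07,"delta_pos":[-0.0096,-0.0214,0],"turn":[0,0,0]},{"hand":0.07,"delta_pos":[-0.0096,-0.0214,0],"turn":[0,0,0]},{"hand":0.07,"delta_pos":[-0.0096,-0.0214,0],"turn":[0,0,0]},{"hand":0.07,"delta_pos":[-0.0096,-0.0214,0],"turn":[0,0,0]},{"hand":0.07,"delta_pos":[-0.0096,-0.0214,0],"turn":[0,0,0]},{"hand":0.07,"delta_pos":[-0.0096,-0.0214,0],"turn":[0,0,0]},{"hand":0.07,"delta_pos":[-0.0096,-0.0214,0],"turn":[0,0,0]},{"hand":0.07,"delta_pos":[0,0,0],"turn":[0,0,0]},{"hand":0.07,"delta_pos":[0,0,0],"turn":[0,0,0]}]'
python3 - <<'E'
from h import *
import json
st();c=get_calibration('wrist');json.dump({k:np.array(v).tolist() for k,v in c.items()},open('w1.json','w'))
im=grab_frame('wrist')[:,:,::-1].copy();cv2.imwrite('pics/w1.png',im)
p=proj(c,[.502,.352,.032],True)[0];print(p)
u,v=map(int,p);x0,y0=max(0,min(440,u-100)),max(0,min(250,v-75));print(x0,y0)
cv2.imwrite('pics/w1c.png',cv2.resize(im[y0:y0+150,x0:x0+200],(800,600),interpolation=cv2.INTER_CUBIC))
E
```

```text
time_s: 1.82
position: [0.432, 0.3334, 0.2492]
tool_rot: [[-0.982, -0.191, -0.0], [-0.191, 0.982, -0.001], [0.0, -0.001, -1.0]]
ft_force: [-0.4, 1.3, 0.6]
gripper_width: 0.0701
grip_force: 0.0
t 1.82 p [0.432  0.3334 0.2492] yang 100.99 z [-0.e+00 -5.e-04 -1.e+00] F [-0.38  1.26  0.55] w 0.0701 g 0.0
[319.850873   229.36390505]
219 154
```

View pics/w1c.png

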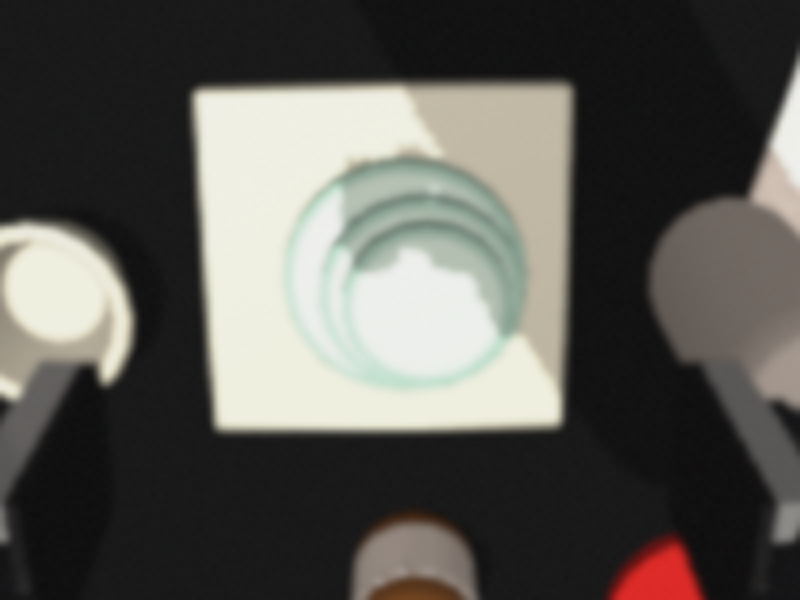

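```bash
python3 - <<'E'
from h import *
import json
c=json.load(open('w1.json'));im=cv2.imread('pics/w1.png')
big=cv2.resize(im[154:304,219:419],(800,600),interpolation=cv2.INTER_CUBIC)
for (u,v,z,r,col) in [(427,302,.032,.027,(0,0,255)),(422,290,.024,.033,(255,0,0)),(406,272,.016,.040,(255,0,255))]:
    p=onz(c,219+u/4,154+v/4,z,True);print(p)
    q=(circ(c,p[0],p[1],z,r,True)-[219,154])*4
    print(q.min(0),q.max(0));cv2.polylines(big,[q.round().astype(int)],True,col,1)
cv2.imwrite('pics/ov1.png',cv2.resize(big[130:420,240:560],(800,725))[:600])
E
```

```text
[0.50079178 0.35926111 0.032     ]
[340.39557641 219.61244705] [513.21629711 380.27508778]
[0.50012988 0.35774304 0.024     ]
[318.12223973 190.36015297] [525.4024013  383.84750126]
[0.49797794 0.35224392 0.016     ]
[282.28436014 152.04204911] [529.3414034  383.99731487]
```

View pics/ov1.png

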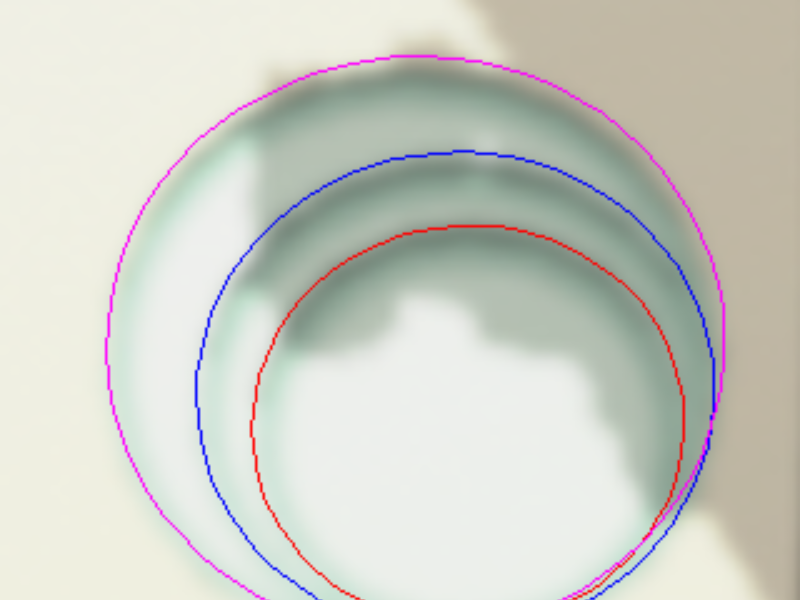

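The overlay shows the side-wall bands facing the camera: each circle's upper edge lies at the band's outer boundary, so the top faces sit slightly lower in the image, towards +x. I'll refine this with a quick edge profile.

```bash
python3 - <<'E'
from h import *
import json
from scipy.ndimage import map_coordinates
c=json.load(open('w1.json'));im=cv2.imread('pics/w1.png').astype(float)
# along tile x axis through stack, at z=.032
a=np.radians(11);ex=np.array([np.cos(a),np.sin(a)]);ey=np.array([-ex[1],ex[0]])
for name,o,e in [('x',np.array([.502,.359]),ex),('y',np.array([.502,.359]),ey)]:
    s=np.arange(-60,61,1.5)/1000
    q=proj(c,np.c_[o+s[:,None]*e,0*s+.032],True)
    print(name,[(round(t*1000,1),int(sum(map_coordinates(im[:,:,k],[[w[1]],[w[0]]],order=1)[0] for k in (0,2))/2),int(map_coordinates(im[:,:,1],[[w[1]],[w[0]]],order=1)[0])) for t,w in zip(s,q)])
E
```

```text
x [(np.float64(-60.0), 182, 188), (np.float64(-58.5), 186, 192), (np.float64(-57.0), 194, 201), (np.float64(-55.5), 209, 217), (np.float64(-54.0), 220, 227), (np.float64(-52.5), 223, 230), (np.float64(-51.0), 219, 226), (np.float64(-49.5), 199, 208), (np.float64(-48.0), 157, 167), (np.float64(-46.5), 132, 146), (np.float64(-45.0), 139, 157), (np.float64(-43.5), 156, 173), (np.float64(-42.0), 172, 186), (np.float64(-40.5), 182, 194), (np.float64(-39.0), 182, 193), (np.float64(-37.5), 164, 175), (np.float64(-36.0), 139, 153), (np.float64(-34.5), 142, 161), (np.float64(-33.0), 155, 174), (np.float64(-31.5), 163, 179), (np.float64(-30.0), 159, 173), (np.float64(-28.5), 136, 150), (np.float64(-27.0), 124, 139), (np.float64(-25.5), 136, 154), (np.float64(-24.0), 153, 170), (np.float64(-22.5), 167, 182), (np.float64(-21.0), 176, 190), (np.float64(-19.5), 184, 196), (np.float64(-18.0), 197, 207), (np.float64(-16.5), 213, 220), (np.float64(-15.0), 223, 228), (np.float64(-13.5), 229, 233), (np.float64(-12.0), 233, 237), (np.float64(-10.5), 235, 238), (np.float64(-9.0), 236, 239), (np.float64(-
[... 3075 characters left out ...]
), (np.float64(25.5), 148, 167), (np.float64(27.0), 147, 166), (np.float64(28.5), 149, 167), (np.float64(30.0), 157, 170), (np.float64(31.5), 167, 176), (np.float64(33.0), 174, 181), (np.float64(34.5), 176, 182), (np.float64(36.0), 176, 182), (np.float64(37.5), 176, 182), (np.float64(39.0), 176, 181), (np.float64(40.5), 172, 177), (np.float64(42.0), 153, 158), (np.float64(43.5), 111, 115), (np.float64(45.0), 57, 59), (np.float64(46.5), 24, 24), (np.float64(48.0), 18, 18), (np.float64(49.5), 18, 18), (np.float64(51.0), 19, 18), (np.float64(52.5), 18, 17), (np.float64(54.0), 17, 17), (np.float64(55.5), 16, 16), (np.float64(57.0), 18, 18), (np.float64(58.5), 17, 17), (np.float64(60.0), 17, 17)]
```

```bash
python3 - <<'E'
from h import *
todo([.5025,.359,.045],101)
E
```

```text
t 1.87 p [0.431  0.3347 0.2492] yang 101.12 z [-4.e-04  1.e-04 -1.e+00] F [-0.57  1.72 -0.35] w 0.07 g 0.0
turn z 0.1157762064444654
delta tool [-74.8  10.2 204.2] mm
```

```bash
python3 -m creep '[{"hand":0.066,"delta_pos":[-0.0187,0.0026,0.005],"turn":[0,0,0]},{"hand":0.066,"delta_pos":[-0.0187,0.0026,0.005],"turn":[0,0,0]},{"hand":0.066,"delta_pos":[-0.0187,0.0025,0.005],"turn":[0,0,0]},{"hand":0.066,"delta_pos":[-0.0187,0.0025,0.005],"turn":[0,0,0]},{"hand":0.066,"delta_pos":[0,0,0.02],"turn":[0,0,0]},{"hand":0.066,"delta_pos":[0,0,0.02],"turn":[0,0,0]},{"hand":0.066,"delta_pos":[0,0,0.02],"turn":[0,0,0]},{"hand":0.066,"delta_pos":[0,0,0.02],"turn":[0,0,0]},{"hand":0.066,"delta_pos":[0,0,0.02],"turn":[0,0,0]},{"hand":0.066,"delta_pos":[0,0,0.02],"turn":[0,0,0]},{"hand":0.066,"delta_pos":[0,0,0.02],"turn":[0,0,0]},{"hand":0.066,"delta_pos":[0,0,0.02],"turn":[0,0,0]},{"hand":0.066,"delta_pos":[0,0,0.014],"turn":[0,0,0]},{"hand":0.066,"delta_pos":[0,0,0.01],"turn":[0,0,0]},{"hand":0.066,"delta_pos":[0,0,0],"turn":[0,0,0]},{"hand":0.066,"delta_pos":[0,0,0],"turn":[0,0,0]},{"hand":0.066,"delta_pos":[0,0,0],"turn":[0,0,0]}]'
python3 - <<'E'
from h import *
import json
todo([.5025,.359,.021],101);c=get_calibration('wrist');json.dump({k:np.array(v).tolist() for k,v in c.items()},open('w2.json','w'))
im=grab_frame('wrist')[:,:,::-1].copy();cv2.imwrite('pics/w2.png',im)
for z,r,x,y,col in [(.032,.027,.5025,.359,(0,0,255)),(.024,.033,.502,.3578,(255,0,0))]:
    cv2.polylines(im,[circ(c,x,y,z,r,True).round().astype(int)],True,col,1)
u,v=proj(c,[.5025,.359,.032],True)[0];x0,y0=int(u-120),min(220,int(v-90));print(x0,y0)
cv2.imwrite('pics/w2c.png',cv2.resize(im[y0:y0+180,x0:x0+240],(800,600),interpolation=cv2.INTER_CUBIC))
E
```

```text
time_s: 3.28
position: [0.5028, 0.3602, 0.0462]
tool_rot: [[-0.981, -0.194, 0.001], [-0.194, 0.981, 0.001], [-0.001, 0.001, -1.0]]
ft_force: [0.7, -0.6, -0.5]
gripper_width: 0.066
grip_force: 0.0
t 3.28 p [0.5028 0.3602 0.0462] yang 101.2 z [ 9.e-04  1.e-03 -1.e+00] F [ 0.73 -0.59 -0.54] w 0.066 g 0.0
turn z 0.19923676688279102
delta tool [ 0.5 -1.1 25.2] mm
193 151
```

View pics/w2c.png

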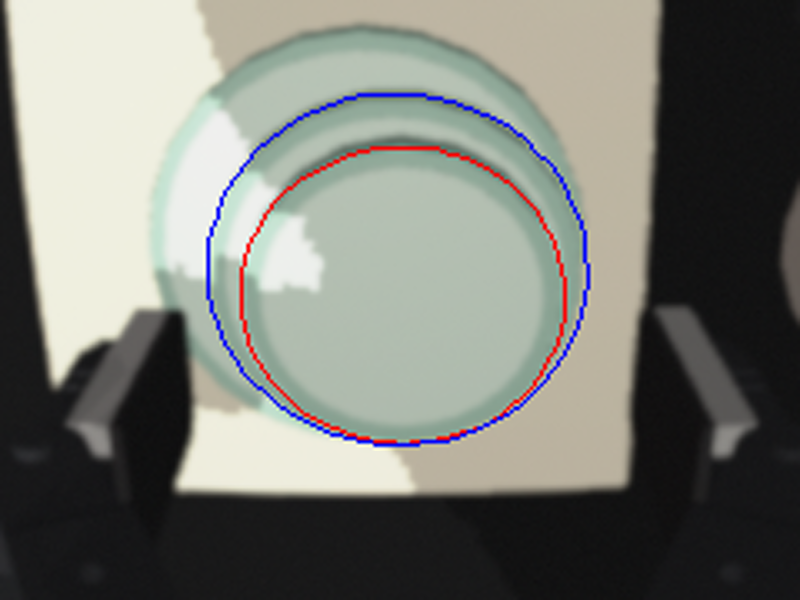

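The wrist view shows the predicted small-disc circle (red, centre ≈ (403,295)) on the top disc, with clear gaps to both fingers at (188,400) and (640,400). The mid-disc circle fits too. I'll go down in steps now.

```bash
python3 -m creep '[{"hand":0.064,"delta_pos":[0,-0.001,0.005],"turn":[0,0,0]},{"hand":0.064,"delta_pos":[0,0,0.006],"turn":[0,0,0]},{"hand":0.064,"delta_pos":[0,0,0.006],"turn":[0,0,0]},{"hand":0.064,"delta_pos":[0,0,0.004],"turn":[0,0,0]},{"hand":0.064,"delta_pos":[0,0,0.002],"turn":[0,0,0]},{"hand":0.064,"delta_pos":[0,0,0],"turn":[0,0,0]},{"hand":0.064,"delta_pos":[0,0,0],"turn":[0,0,0]},{"hand":0.064,"delta_pos":[0,0,0],"turn":[0,0,0]}]'
```

```text
time_s: 4.0
position: [0.5029, 0.3585, 0.0225]
tool_rot: [[-0.981, -0.194, 0.0], [-0.194, 0.981, 0.0], [-0.0, 0.0, -1.0]]
ft_force: [-0.2, 1.0, -0.5]
gripper_width: 0.0638
grip_force: 0.0
```

```bash
python3 -m creep '[{"hand":0.060,"delta_pos":[0,0,0.001],"turn":[0,0,0]},{"hand":0.058,"delta_pos":[0,0,0],"turn":[0,0,0]},{"hand":0.056,"delta_pos":[0,0,0],"turn":[0,0,0]},{"hand":0.056,"delta_pos":[0,0,0],"turn":[0,0,0]},{"hand":0.056,"delta_pos":[0,0,0],"turn":[0,0,0]}]'; python3 -m creep '[{"hand":0.05,"delta_pos":[0,0,0],"turn":[0,0,0]},{"hand":0.05,"delta_pos":[0,0,0],"turn":[0,0,0]},{"hand":0.05,"delta_pos":[0,0,0],"turn":[0,0,0]},{"hand":0.05,"delta_pos":[0,0,0],"turn":[0,0,0]},{"hand":0.05,"delta_pos":[0,0,0],"turn":[0,0,0]}]'
```

```text
time_s: 4.42
position: [0.5028, 0.3584, 0.0214]
tool_rot: [[-0.981, -0.194, 0.0], [-0.194, 0.981, 0.0], [-0.0, 0.0, -1.0]]
ft_force: [0.1, 0.6, 0.1]
gripper_width: 0.056
grip_force: 0.0
time_s: 4.83
position: [0.5028, 0.3584, 0.022]
tool_rot: [[-0.981, -0.194, 0.0], [-0.194, 0.981, 0.0], [-0.0, 0.0, -1.0]]
ft_force: [-2.2, -1.2, 7.6]
gripper_width: 0.0515
grip_force: 58.9
```

```bash
python3 -m creep '[{"hand":0.05,"delta_pos":[0,0,-0.001],"turn":[0,0,0]},{"hand":0.05,"delta_pos":[0,0,0],"turn":[0,0,0]},{"hand":0.05,"delta_pos":[0,0,0],"turn":[0,0,0]}]'
```

```text
time_s: 5.08
position: [0.5027, 0.3584, 0.0223]
tool_rot: [[-0.981, -0.194, 0.0], [-0.194, 0.981, 0.0], [-0.0, 0.0, -1.0]]
ft_force: [-0.6, -0.7, -0.2]
gripper_width: 0.051
grip_force: 58.8
```

```bash
python3 -m creep '[{"hand":0.05,"delta_pos":[0,0,-0.0005],"turn":[0,0,0]},{"hand":0.05,"delta_pos":[0.002,0,0],"turn":[0,0,0]},{"hand":0.05,"delta_pos":[0.003,0,0],"turn":[0,0,0]},{"hand":0.05,"delta_pos":[0.003,0,0],"turn":[0,0,0]},{"hand":0.05,"delta_pos":[0.003,0,0],"turn":[0,0,0]}]'; python3 - <<'E'
from h import *
import json
st();c=get_calibration('wrist');im=grab_frame('wrist')[:,:,::-1].copy();cv2.imwrite('pics/w3.png',im)
for z,r,x,y,col in [(.024,.033,.502,.3578,(255,0,0)),(.016,.04,.4995,.352,(255,0,255))]:
    cv2.polylines(im,[circ(c,x,y,z,r,True).round().astype(int)],True,col,1)
cv2.imwrite('pics/w3c.png',cv2.resize(im[190:370,200:440],(800,600),interpolation=cv2.INTER_CUBIC))
E
```

```text
time_s: 5.5
position: [0.4914, 0.3561, 0.0227]
tool_rot: [[-0.981, -0.194, -0.0], [-0.194, 0.981, -0.0], [0.0, -0.0, -1.0]]
ft_force: [-0.9, 0.3, 0.1]
gripper_width: 0.0514
grip_force: 58.8
t 5.5 p [0.4914 0.3561 0.0227] yang 101.18 z [-3.e-04 -1.e-04 -1.e+00] F [-0.87  0.27  0.11] w 0.0514 g 58.79401087760925
```

View pics/w3c.png

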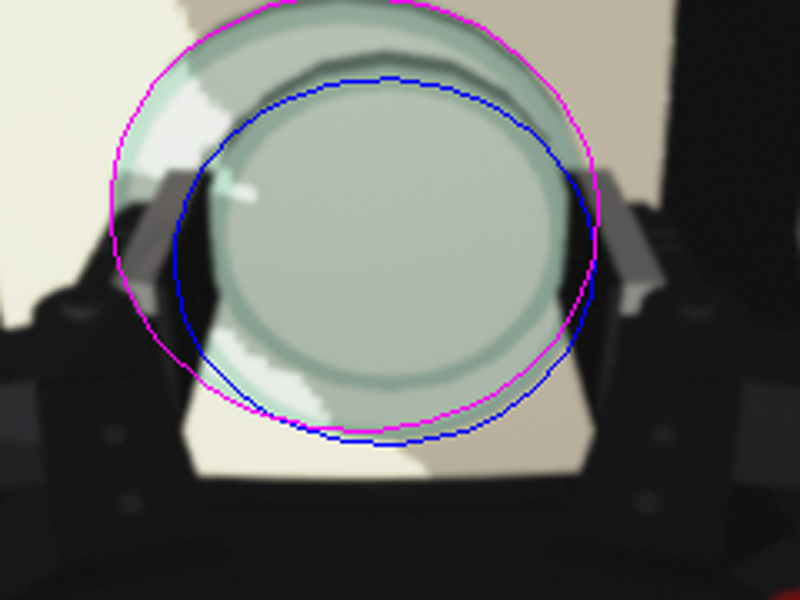

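The small disc is held between the fingers (centre ≈ (387,230)), and the mid disc's lower edge (≈435) and the big disc are still on their predicted circles. I'll carry on sliding, then lift.

```bash
python3 -m creep '[{"hand":0.05,"delta_pos":[0.006,0,0],"turn":[0,0,0]},{"hand":0.05,"delta_pos":[0.007,0,0],"turn":[0,0,0]},{"hand":0.05,"delta_pos":[0.007,0,0],"turn":[0,0,0]},{"hand":0.05,"delta_pos":[0.007,0,0],"turn":[0,0,0]},{"hand":0.05,"delta_pos":[0.007,0,0],"turn":[0,0,0]},{"hand":0.05,"delta_pos":[0.007,0,0],"turn":[0,0,0]},{"hand":0.05,"delta_pos":[0.007,0,0],"turn":[0,0,0]},{"hand":0.05,"delta_pos":[0.007,0,0],"turn":[0,0,0]},{"hand":0.05,"delta_pos":[0.007,0,0],"turn":[0,0,0]},{"hand":0.05,"delta_pos":[0.007,0,0],"turn":[0,0,0]},{"hand":0.05,"delta_pos":[0.007,0,0],"turn":[0,0,0]},{"hand":0.05,"delta_pos":[0.002,0,-0.008],"turn":[0,0,0]},{"hand":0.05,"delta_pos":[0,0,-0.02],"turn":[0,0,0]},{"hand":0.05,"delta_pos":[0,0,-0.03],"turn":[0,0,0]},{"hand":0.05,"delta_pos":[0,0,-0.03],"turn":[0,0,0]},{"hand":0.05,"delta_pos":[0,0,-0.03],"turn":[0,0,0]},{"hand":0.05,"delta_pos":[0,0,-0.03],"turn":[0,0,0]},{"hand":0.05,"delta_pos":[0,0,-0.03],"turn":[0,0,0]},{"hand":0.05,"delta_pos":[0,0,-0.03],"turn":[0,0,0]},{"hand":0.05,"delta_pos":[0,0,-0.02],"turn":[0,0,0]}]'
python3 - <<'E'
from h import *
todo([.518,-.03,.26],109)
E
```

```text
time_s: 7.22
position: [0.4159, 0.3415, 0.2546]
tool_rot: [[-0.981, -0.194, 0.003], [-0.194, 0.981, 0.003], [-0.003, 0.002, -1.0]]
ft_force: [-0.2, 0.2, -0.7]
gripper_width: 0.0511
grip_force: 58.8
t 7.22 p [0.4159 0.3415 0.2546] yang 101.16 z [ 0.0027  0.0026 -1.    ] F [-0.17  0.22 -0.74] w 0.0511 g 58.8199782371521
turn z -7.841073427826359
delta tool [  24.4 -384.5   -5.4] mm
```

```bash
python3 -m creep '[{"hand":0.05,"delta_pos":[0,0,-0.003],"turn":[0,0,-4]},{"hand":0.05,"delta_pos":[0,0,-0.002],"turn":[0,0,-3.9]},{"hand":0.05,"delta_pos":[0.0015,-0.024,0],"turn":[0,0,0]},{"hand":0.05,"delta_pos":[0.0015,-0.024,0],"turn":[0,0,0]},{"hand":0.05,"delta_pos":[0.0015,-0.024,0],"turn":[0,0,0]},{"hand":0.05,"delta_pos":[0.0015,-0.024,0],"turn":[0,0,0]},{"hand":0.05,"delta_pos":[0.0015,-0.024,0],"turn":[0,0,0]},{"hand":0.05,"delta_pos":[0.0015,-0.024,0],"turn":[0,0,0]},{"hand":0.05,"delta_pos":[0.0015,-0.024,0],"turn":[0,0,0]},{"hand":0.05,"delta_pos":[0.0015,-0.024,0],"turn":[0,0,0]},{"hand":0.05,"delta_pos":[0.0015,-0.024,0],"turn":[0,0,0]},{"hand":0.05,"delta_pos":[0.0015,-0.024,0],"turn":[0,0,0]},{"hand":0.05,"delta_pos":[0.0015,-0.024,0],"turn":[0,0,0]},{"hand":0.05,"delta_pos":[0.0015,-0.024,0],"turn":[0,0,0]},{"hand":0.05,"delta_pos":[0.0015,-0.024,0],"turn":[0,0,0]},{"hand":0.05,"delta_pos":[0.0015,-0.024,0],"turn":[0,0,0]},{"hand":0.05,"delta_pos":[0.0015,-0.024,0],"turn":[0,0,0]},{"hand":0.05,"delta_pos":[0.0015,-0.024,0],"turn":[0,0,0]},{"hand":0.05,"delta_pos":[0,0,0],"turn":[0,0,0]},{"hand":0.05,"delta_pos":[0,0,0],"turn":[0,0,0]}]'
python3 - <<'E'
from h import *
import json
s,R=st();c=get_calibration('wrist');json.dump({k:np.array(v).tolist() for k,v in c.items()},open('w4.json','w'))
im=grab_frame('wrist')[:,:,::-1].copy();cv2.imwrite('pics/w4.png',im)
cv2.polylines(im,[circ(c,.6016,-.014,.135,.021,True).round().astype(int)],True,(0,0,255),1)
cv2.polylines(im,[circ(c,s['position'][0],s['position'][1],s['position'][2]+.010,.027,True).round().astype(int)],True,(255,0,0),1)
u,v=proj(c,[.6016,-.014,.135],True)[0];print(u,v)
cv2.imwrite('pics/w4c.png',cv2.resize(im[160:370,180:460],(800,600),interpolation=cv2.INTER_CUBIC))
E
```

```text
time_s: 8.88
position: [0.5181, -0.0311, 0.2563]
tool_rot: [[-0.946, -0.324, 0.0], [-0.324, 0.946, -0.0], [-0.0, -0.0, -1.0]]
ft_force: [0.2, -0.3, -1.2]
gripper_width: 0.0513
grip_force: 58.8
t 8.88 p [ 0.5181 -0.0311  0.2563] yang 108.89 z [ 4.e-04 -1.e-04 -1.e+00] F [ 0.22 -0.34 -1.19] w 0.0513 g 58.79483342170715
304.88459554580953 276.66626213475934
```

View pics/w4c.png

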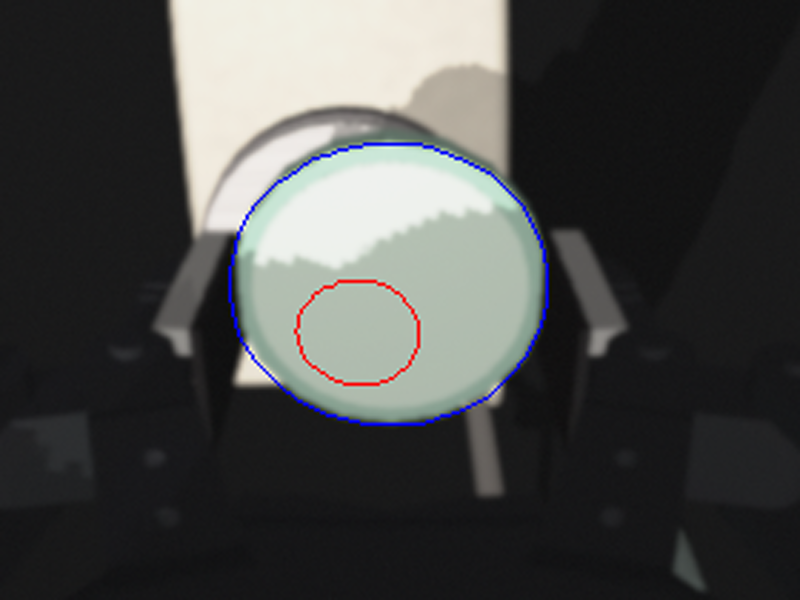

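The view shows the disc (blue circle at the TCP, centre ≈ (390,282)) hiding the beaker. It does confirm that the disc sits centred in the grip within about 1 mm. I'll step aside so the beaker is in view.

```bash
python3 -m creep '[{"hand":0.05,"delta_pos":[-0.015,-0.0171,0],"turn":[0,0,0]},{"hand":0.05,"delta_pos":[-0.015,-0.0171,0],"turn":[0,0,0]},{"hand":0.05,"delta_pos":[-0.015,-0.0171,0],"turn":[0,0,0]},{"hand":0.05,"delta_pos":[-0.015,-0.0171,0],"turn":[0,0,0]},{"hand":0.05,"delta_pos":[-0.015,-0.0171,0],"turn":[0,0,0]},{"hand":0.05,"delta_pos":[-0.015,-0.0171,0],"turn":[0,0,0]},{"hand":0.05,"delta_pos":[-0.015,-0.0171,0],"turn":[0,0,0]},{"hand":0.05,"delta_pos":[0,0,0],"turn":[0,0,0]},{"hand":0.05,"delta_pos":[0,0,0],"turn":[0,0,0]}]'
python3 - <<'E'
from h import *
import json
s,R=st();c=get_calibration('wrist');json.dump({k:np.array(v).tolist() for k,v in c.items()},open('w5.json','w'))
im=grab_frame('wrist')[:,:,::-1].copy();cv2.imwrite('pics/w5.png',im)
u,v=proj(c,[.6016,-.014,.135],True)[0];print(u,v)
x0,y0=int(u)-60,int(v)-50;print(x0,y0)
cr=cv2.resize(im[y0:y0+100,x0:x0+120],(720,600),interpolation=cv2.INTER_CUBIC);cv2.imwrite('pics/w5c.png',cr)
E
```

```text
time_s: 9.68
position: [0.6568, -0.1075, 0.2553]
tool_rot: [[-0.945, -0.327, -0.001], [-0.327, 0.945, 0.001], [0.001, 0.001, -1.0]]
ft_force: [1.0, 0.4, -0.5]
gripper_width: 0.0511
grip_force: 58.8
t 9.68 p [ 0.6568 -0.1075  0.2553] yang 109.11 z [-8.e-04  5.e-04 -1.e+00] F [ 0.99  0.41 -0.52] w 0.0511 g 58.80247950553894
433.3008839494806 170.5339949909363
373 120
```

View pics/w5c.png

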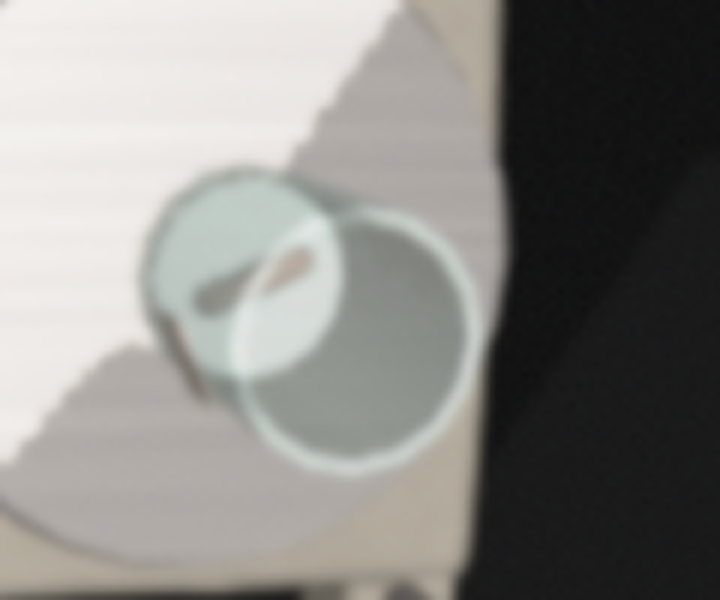

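The last crop shows the small beaker's rim as a bright ellipse centred at crop (357,341), i.e. wrist pixel (432.1,176.4).

```bash
python3 - <<'E'
from h import *
import json
c=json.load(open('w5.json'))
p=onz(c,432.1,176.4,.135,True);print(p)
q=((circ(c,p[0],p[1],.135,.021,True)-[373,120]+.5)*6-.5);print(q.min(0),q.max(0))
# second estimate: rim edge points
pts=[(231,335),(484,335),(357,207),(350,475)]
print([np.round(onz(c,373+(x+.5)/6-.5,120+(y+.5)/6-.5,.135,True)[:2],4) for x,y in pts])
# disc in hand: w4, predicted vs seen center (crop 394,277 vs 389,284)
s,R=st();d=axes(109)[:,0]*.001
todo([p[0]-d[0],p[1]-d[1],.16],109)
print('rim->rod',np.hypot(*(p[:2]-[.664,.054])))
E
```

```text
[ 0.60698344 -0.01290316  0.135     ]
[227.42510475 203.45915124] [480.44866097 474.37516082]
[array([ 0.6132, -0.0325]), array([0.5986, 0.0071]), array([ 0.5882, -0.0211]), array([ 0.6266, -0.0052])]
t 9.73 p [ 0.6562 -0.107   0.2555] yang 109.14 z [-1.e-03  9.e-04 -1.e+00] F [-0.2  -0.05 -0.1 ] w 0.0507 g 58.80255460739136
t 9.73 p [ 0.6562 -0.107   0.2555] yang 109.14 z [-1.e-03  9.e-04 -1.e+00] F [-0.2  -0.05 -0.1 ] w 0.0507 g 58.80255460739136
turn z 0.14037100293052163
delta tool [ 14.9 105.   95.5] mm
rim->rod 0.08790290201802013
```

```bash
python3 -m creep '[{"hand":0.05,"delta_pos":[0.003,0.021,0],"turn":[0,0,0]},{"hand":0.05,"delta_pos":[0.003,0.021,0],"turn":[0,0,0]},{"hand":0.05,"delta_pos":[0.003,0.021,0],"turn":[0,0,0]},{"hand":0.05,"delta_pos":[0.003,0.021,0],"turn":[0,0,0]},{"hand":0.05,"delta_pos":[0.003,0.021,0],"turn":[0,0,0]},{"hand":0.05,"delta_pos":[0,0,0.015],"turn":[0,0,0]},{"hand":0.05,"delta_pos":[0,0,0.015],"turn":[0,0,0]},{"hand":0.05,"delta_pos":[0,0,0.015],"turn":[0,0,0]},{"hand":0.05,"delta_pos":[0,0,0.015],"turn":[0,0,0]},{"hand":0.05,"delta_pos":[0,0,0.015],"turn":[0,0,0]},{"hand":0.05,"delta_pos":[0,0,0.01],"turn":[0,0,0]},{"hand":0.05,"delta_pos":[0,0,0.01],"turn":[0,0,0]},{"hand":0.05,"delta_pos":[0,0,0.005],"turn":[0,0,0]},{"hand":0.05,"delta_pos":[0,0,0.005],"turn":[0,0,0]},{"hand":0.05,"delta_pos":[0,0,0.005],"turn":[0,0,0]},{"hand":0.05,"delta_pos":[0,0,0],"turn":[0,0,0]},{"hand":0.05,"delta_pos":[0,0,0],"turn":[0,0,0]}]'
python3 - <<'E'
from h import *
d=axes(109)[:,0]*.001
todo([.6068-d[0],-.0127-d[1],.140],109)
E
```

```text
time_s: 11.15
position: [0.6081, -0.0142, 0.1459]
tool_rot: [[-0.945, -0.327, 0.0], [-0.327, 0.945, 0.0], [-0.0, -0.0, -1.0]]
ft_force: [0.3, -0.1, 0.6]
gripper_width: 0.0509
grip_force: 58.8
t 11.15 p [ 0.6081 -0.0142  0.1459] yang 109.06 z [ 1.e-04  0.e+00 -1.e+00] F [ 0.29 -0.1   0.62] w 0.0509 g 58.80497395992279
turn z 0.06370780456401803
delta tool [-0.2  1.8  5.9] mm
```

```bash
python3 -m creep '[{"hand":0.05,"delta_pos":[0,0.0018,0.003],"turn":[0,0,0]},{"hand":0.05,"delta_pos":[0,0,0.003],"turn":[0,0,0]},{"hand":0.05,"delta_pos":[0,0,0.002],"turn":[0,0,0]},{"hand":0.05,"delta_pos":[0,0,0.0015],"turn":[0,0,0]},{"hand":0.05,"delta_pos":[0,0,0.001],"turn":[0,0,0]},{"hand":0.05,"delta_pos":[0,0,0],"turn":[0,0,0]},{"hand":0.05,"delta_pos":[0,0,0],"turn":[0,0,0]}]'
python3 -m creep '[{"hand":0.05,"delta_pos":[0,0,0.001],"turn":[0,0,0]},{"hand":0.05,"delta_pos":[0,0,0],"turn":[0,0,0]},{"hand":0.05,"delta_pos":[0,0,0],"turn":[0,0,0]}]'
```

```text
time_s: 11.73
position: [0.6075, -0.0125, 0.1353]
tool_rot: [[-0.945, -0.327, -0.0], [-0.327, 0.945, 0.0], [0.0, 0.0, -1.0]]
ft_force: [-0.4, 0.1, -0.2]
gripper_width: 0.0509
grip_force: 58.8
time_s: 11.98
position: [0.6074, -0.0125, 0.1343]
tool_rot: [[-0.945, -0.327, -0.0], [-0.327, 0.945, 0.0], [0.0, 0.0, -1.0]]
ft_force: [0.4, -0.5, 0.0]
gripper_width: 0.0509
grip_force: 58.8
```

```bash
python3 -m creep '[{"hand":0.05,"delta_pos":[0,0,0.001],"turn":[0,0,0]},{"hand":0.05,"delta_pos":[0,0,0],"turn":[0,0,0]},{"hand":0.05,"delta_pos":[0,0,0],"turn":[0,0,0]}]'
```

```text
time_s: 12.23
position: [0.6074, -0.0124, 0.1333]
tool_rot: [[-0.945, -0.327, -0.0], [-0.327, 0.945, 0.0], [0.0, 0.0, -1.0]]
ft_force: [0.2, 0.5, 0.1]
gripper_width: 0.051
grip_force: 58.8
```

```bash
python3 -m creep '[{"hand":0.05,"delta_pos":[0,0,0.0007],"turn":[0,0,0]},{"hand":0.05,"delta_pos":[0,0,0],"turn":[0,0,0]},{"hand":0.05,"delta_pos":[0,0,0],"turn":[0,0,0]}]'
```

```text
time_s: 12.48
position: [0.6076, -0.0124, 0.1331]
tool_rot: [[-0.945, -0.327, 0.001], [-0.327, 0.945, 0.0], [-0.001, -0.0, -1.0]]
ft_force: [-2.6, 0.8, 5.4]
gripper_width: 0.0506
grip_force: 59.3
```

```bash
python3 -m creep '[{"hand":0.0525,"delta_pos":[0,0,0],"turn":[0,0,0]},{"hand":0.054,"delta_pos":[0,0,0],"turn":[0,0,0]},{"hand":0.0555,"delta_pos":[0,0,0],"turn":[0,0,0]},{"hand":0.057,"delta_pos":[0,0,0],"turn":[0,0,0]},{"hand":0.059,"delta_pos":[0,0,0],"turn":[0,0,0]},{"hand":0.062,"delta_pos":[0,0,0],"turn":[0,0,0]},{"hand":0.066,"delta_pos":[0,0,0],"turn":[0,0,0]},{"hand":0.066,"delta_pos":[0,0,0],"turn":[0,0,0]}]'
```

```text
time_s: 13.15
position: [0.6075, -0.0124, 0.1326]
tool_rot: [[-0.945, -0.327, 0.0], [-0.327, 0.945, 0.0], [-0.0, 0.0, -1.0]]
ft_force: [-0.0, 0.3, -0.7]
gripper_width: 0.0661
grip_force: 0.0
```

```bash
python3 -m creep '[{"hand":0.066,"delta_pos":[0,0,-0.003],"turn":[0,0,0]},{"hand":0.066,"delta_pos":[0,0,-0.006],"turn":[0,0,0]},{"hand":0.066,"delta_pos":[0,0,-0.015],"turn":[0,0,0]},{"hand":0.07,"delta_pos":[0,0,-0.025],"turn":[0,0,0]},{"hand":0.07,"delta_pos":[0,0,-0.025],"turn":[0,0,0]},{"hand":0.07,"delta_pos":[0.02,0,-0.025],"turn":[0,0,0]},{"hand":0.07,"delta_pos":[0.025,0,-0.025],"turn":[0,0,0]},{"hand":0.07,"delta_pos":[0.025,0,0],"turn":[0,0,0]},{"hand":0.07,"delta_pos":[0,0,0],"turn":[0,0,0]},{"hand":0.07,"delta_pos":[0,0,0],"turn":[0,0,0]}]'
python3 - <<'E'
from h import *
import json
s,R=st();c=get_calibration('wrist');json.dump({k:np.array(v).tolist() for k,v in c.items()},open('w6.json','w'))
im=grab_frame('wrist')[:,:,::-1].copy();cv2.imwrite('pics/w6.png',im)
# score circle fits: disc top z=.143 r=.027, gradient magnitude along circle
g=cv2.GaussianBlur(im,(0,0),.8).astype(float)
from scipy.ndimage import map_coordinates as mc
def prof(x,y,z,r):
    q=circ(c,x,y,z,r,True);return np.array([mc(g[:,:,k],[q[:,1],q[:,0]],order=1) for k in range(3)])
best=[]
for dx in np.arange(-.012,.0121,.001):
  for dy in np.arange(-.012,.0121,.001):
    x,y=.607+dx,-.0125+dy
    e=np.abs(prof(x,y,.143,.0285)-prof(x,y,.143,.0255)).sum(0)
    best.append((np.median(e),round(x,4),round(y,4)))
print(sorted(best)[-6:])
E
```

```text
time_s: 13.98
position: [0.5408, -0.0358, 0.2579]
tool_rot: [[-0.945, -0.326, 0.002], [-0.326, 0.945, 0.0], [-0.002, -0.0, -1.0]]
ft_force: [0.5, 1.4, 0.1]
gripper_width: 0.0698
grip_force: 0.0
t 13.98 p [ 0.5408 -0.0358  0.2579] yang 109.01 z [ 1.8e-03  4.0e-04 -1.0e+00] F [0.52 1.45 0.13] w 0.0698 g 0.0
[(np.float64(113.49408711581981), np.float64(0.609), np.float64(-0.0125)), (np.float64(113.8848599906459), np.float64(0.609), np.float64(-0.0115)), (np.float64(114.2577321020452), np.float64(0.608), np.float64(-0.0115)), (np.float64(122.59496469286631), np.float64(0.604), np.float64(-0.0125)), (np.float64(127.63875134233788), np.float64(0.604), np.float64(-0.0135)), (np.float64(134.4277453624528), np.float64(0.605), np.float64(-0.0135))]
```

```bash
python3 - <<'E'
from h import *
todo([.430,.334,.25],101.5)
E
```

```text
t 14.03 p [ 0.5415 -0.0352  0.2573] yang 109.06 z [ 1.3e-03  5.0e-04 -1.0e+00] F [-0.    0.37 -0.24] w 0.0701 g 0.0
turn z 7.5616494542895225
delta tool [ 35.7 384.    7.3] mm
```

```bash
python3 -m creep '[{"hand":0.078,"delta_pos":[0,0,0],"turn":[0,0,3.8]},{"hand":0.078,"delta_pos":[0,0,0],"turn":[0,0,3.8]},{"hand":0.078,"delta_pos":[0.0022,0.024,0],"turn":[0,0,0]},{"hand":0.078,"delta_pos":[0.0022,0.024,0],"turn":[0,0,0]},{"hand":0.078,"delta_pos":[0.0022,0.024,0],"turn":[0,0,0]},{"hand":0.078,"delta_pos":[0.0022,0.024,0],"turn":[0,0,0]},{"hand":0.078,"delta_pos":[0.0022,0.024,0],"turn":[0,0,0]},{"hand":0.078,"delta_pos":[0.0022,0.024,0],"turn":[0,0,0]},{"hand":0.078,"delta_pos":[0.0022,0.024,0],"turn":[0,0,0]},{"hand":0.078,"delta_pos":[0.0022,0.024,0],"turn":[0,0,0]},{"hand":0.078,"delta_pos":[0.0022,0.024,0],"turn":[0,0,0]},{"hand":0.078,"delta_pos":[0.0022,0.024,0],"turn":[0,0,0]},{"hand":0.078,"delta_pos":[0.0022,0.024,0],"turn":[0,0,0]},{"hand":0.078,"delta_pos":[0.0022,0.024,0],"turn":[0,0,0]},{"hand":0.078,"delta_pos":[0.0022,0.024,0],"turn":[0,0,0]},{"hand":0.078,"delta_pos":[0.0022,0.024,0],"turn":[0,0,0]},{"hand":0.078,"delta_pos":[0.0022,0.024,0],"turn":[0,0,0]},{"hand":0.078,"delta_pos":[0.0022,0.024,0.007],"turn":[0,0,0]},{"hand":0.078,"delta_pos":[0,0,0],"turn":[0,0,0]},{"hand":0.078,"delta_pos":[0,0,0],"turn":[0,0,0]}]'
python3 - <<'E'
from h import *
import json
from scipy.ndimage import map_coordinates as mc
s,R=st();c=get_calibration('wrist');json.dump({k:np.array(v).tolist() for k,v in c.items()},open('w7.json','w'))
im=grab_frame('wrist')[:,:,::-1].copy();cv2.imwrite('pics/w7.png',im)
g=cv2.cvtColor(im,cv2.COLOR_BGR2GRAY).astype(float)
a=np.radians(11.3);ex=np.array([np.cos(a),np.sin(a)]);ey=np.array([-ex[1],ex[0]])
o=np.array([.502,.3578])
for e in (ex,ey,(ex+ey)/2**.5,(ex-ey)/2**.5):
    t=np.r_[np.arange(-50,-20,1.),np.arange(22,50,1.)]
    q=proj(c,np.c_[o+t[:,None]/1000*e,0*t+.024],True)
    v=mc(g,[q[:,1],q[:,0]],order=1).astype(int);print('neg(-50..-21)',v[:30].tolist(),'pos(22..49)',v[30:].tolist())
E
```

```text
time_s: 15.7
position: [0.4296, 0.3361, 0.2485]
tool_rot: [[-0.979, -0.202, -0.002], [-0.202, 0.979, -0.001], [0.002, -0.0, -1.0]]
ft_force: [-0.4, -0.0, 0.2]
gripper_width: 0.0779
grip_force: 0.0
t 15.7 p [0.4296 0.3361 0.2485] yang 101.68 z [-1.6e-03 -7.0e-04 -1.0e+00] F [-0.44 -0.02  0.17] w 0.0779 g 0.0
neg(-50..-21) [226, 217, 205, 189, 166, 147, 138, 142, 154, 165, 174, 181, 187, 188, 183, 171, 155, 141, 146, 157, 167, 173, 179, 183, 186, 187, 186, 187, 187, 188] pos(22..49) [238, 238, 238, 237, 237, 237, 235, 233, 229, 225, 225, 227, 232, 234, 236, 236, 237, 237, 237, 237, 236, 236, 231, 221, 198, 162, 122, 82]
neg(-50..-21) [237, 237, 237, 236, 233, 228, 224, 224, 227, 232, 235, 237, 238, 238, 236, 232, 227, 223, 221, 225, 230, 234, 237, 237, 238, 238, 238, 238, 238, 238] pos(22..49) [232, 226, 217, 202, 190, 181, 173, 165, 159, 158, 162, 171, 178, 181, 182, 182, 182, 182, 182, 181, 179, 168, 148, 117, 77, 41, 24, 19]
neg(-50..-21) [230, 217, 199, 198, 208, 220, 229, 234, 237, 237, 236, 234, 230, 220, 202, 177, 153, 145, 149, 158, 168, 177, 183, 185, 187, 187, 187, 187, 187, 187] pos(22..49) [238, 238, 237, 237, 237, 236, 234, 230, 226, 225, 228, 232, 235, 236, 236, 237, 237, 237, 237, 237, 237, 237, 237, 237, 237, 237, 237, 236]
neg(-50..-21) [184, 184, 184, 184, 184, 184, 184, 183, 183, 182, 178, 169, 161, 155, 155, 157, 156, 151, 145, 146, 153, 163, 172, 179, 184, 185, 185, 185, 186, 186] pos(22..49) [238, 238, 238, 238, 238, 237, 236, 235, 231, 227, 224, 224, 225, 226, 224, 223, 225, 229, 233, 235, 236, 237, 237, 237, 237, 237, 237, 237]
```

```bash
python3 - <<'E'
from h import *
todo([.502,.3575,.04],101.5)
E
```

```text
t 15.75 p [0.4304 0.3346 0.2488] yang 101.55 z [-9.e-04 -1.e-03 -1.e+00] F [ 0.03 -0.25  0.24] w 0.0781 g 0.0
turn z 0.049017346182850474
delta tool [-74.7   8.2 208.8] mm
```

```bash
python3 -m creep '[{"hand":0.078,"delta_pos":[-0.0187,0.002,0.005],"turn":[0,0,0]},{"hand":0.078,"delta_pos":[-0.0187,0.002,0.005],"turn":[0,0,0]},{"hand":0.078,"delta_pos":[-0.0187,0.002,0.005],"turn":[0,0,0]},{"hand":0.078,"delta_pos":[-0.0187,0.002,0.005],"turn":[0,0,0]},{"hand":0.078,"delta_pos":[0,0,0.02],"turn":[0,0,0]},{"hand":0.078,"delta_pos":[0,0,0.02],"turn":[0,0,0]},{"hand":0.078,"delta_pos":[0,0,0.02],"turn":[0,0,0]},{"hand":0.078,"delta_pos":[0,0,0.02],"turn":[0,0,0]},{"hand":0.078,"delta_pos":[0,0,0.02],"turn":[0,0,0]},{"hand":0.078,"delta_pos":[0,0,0.02],"turn":[0,0,0]},{"hand":0.078,"delta_pos":[0,0,0.02],"turn":[0,0,0]},{"hand":0.078,"delta_pos":[0,0,0.02],"turn":[0,0,0]},{"hand":0.078,"delta_pos":[0,0,0.015],"turn":[0,0,0]},{"hand":0.078,"delta_pos":[0,0,0.009],"turn":[0,0,0]},{"hand":0.078,"delta_pos":[0,0,0.004],"turn":[0,0,0]},{"hand":0.078,"delta_pos":[0,0,0],"turn":[0,0,0]},{"hand":0.078,"delta_pos":[0,0,0],"turn":[0,0,0]}]'
python3 - <<'E'
from h import *
todo([.502,.3575,.0135],101.5)
E
```

```text
time_s: 17.17
position: [0.5029, 0.3567, 0.0423]
tool_rot: [[-0.98, -0.198, 0.001], [-0.198, 0.98, 0.0], [-0.001, 0.0, -1.0]]
ft_force: [0.3, 0.2, -0.8]
gripper_width: 0.0781
grip_force: 0.0
t 17.17 p [0.5029 0.3567 0.0423] yang 101.44 z [ 8.e-04  4.e-04 -1.e+00] F [ 0.33  0.15 -0.77] w 0.0781 g 0.0
turn z -0.0595882929863194
delta tool [ 0.7  0.9 28.8] mm
```

```bash
python3 -m creep '[{"hand":0.077,"delta_pos":[0.0007,0.001,0.006],"turn":[0,0,0]},{"hand":0.077,"delta_pos":[0,0,0.006],"turn":[0,0,0]},{"hand":0.077,"delta_pos":[0,0,0.006],"turn":[0,0,0]},{"hand":0.076,"delta_pos":[0,0,0.006],"turn":[0,0,0]},{"hand":0.075,"delta_pos":[0,0,0.004],"turn":[0,0,0]},{"hand":0.073,"delta_pos":[0,0,0.0015],"turn":[0,0,0]},{"hand":0.071,"delta_pos":[0,0,0],"turn":[0,0,0]},{"hand":0.069,"delta_pos":[0,0,0],"turn":[0,0,0]},{"hand":0.068,"delta_pos":[0,0,0],"turn":[0,0,0]},{"hand":0.068,"delta_pos":[0,0,0],"turn":[0,0,0]}]'
```

```text
time_s: 18.0
position: [0.5015, 0.3577, 0.0124]
tool_rot: [[-0.98, -0.199, 0.0], [-0.199, 0.98, 0.0], [-0.001, 0.0, -1.0]]
ft_force: [0.2, 1.1, -0.0]
gripper_width: 0.0682
grip_force: 0.0
```

```bash
python3 -m creep '[{"hand":0.066,"delta_pos":[0,0,0],"turn":[0,0,0]},{"hand":0.062,"delta_pos":[0,0,0],"turn":[0,0,0]},{"hand":0.062,"delta_pos":[0,0,0],"turn":[0,0,0]},{"hand":0.062,"delta_pos":[0,0,0],"turn":[0,0,0]},{"hand":0.062,"delta_pos":[0,0,0],"turn":[0,0,0]},{"hand":0.062,"delta_pos":[0,0,0],"turn":[0,0,0]}]'
```

```text
time_s: 18.5
position: [0.5016, 0.3576, 0.0132]
tool_rot: [[-0.98, -0.199, 0.001], [-0.199, 0.98, 0.0], [-0.001, 0.0, -1.0]]
ft_force: [-2.9, -1.0, 10.4]
gripper_width: 0.0632
grip_force: 57.5
```

```bash
python3 -m creep '[{"hand":0.062,"delta_pos":[0,0,-0.0015],"turn":[0,0,0]},{"hand":0.062,"delta_pos":[0,0,0],"turn":[0,0,0]},{"hand":0.062,"delta_pos":[0,0,0],"turn":[0,0,0]}]'
```

```text
time_s: 18.75
position: [0.5013, 0.3576, 0.0137]
tool_rot: [[-0.98, -0.199, 0.0], [-0.199, 0.98, 0.0], [-0.0, 0.0, -1.0]]
ft_force: [-0.0, -1.0, 0.2]
gripper_width: 0.0629
grip_force: 57.4
```

```bash
python3 -m creep '[{"hand":0.062,"delta_pos":[0,0,-0.0005],"turn":[0,0,0]},{"hand":0.062,"delta_pos":[0.003,0,0],"turn":[0,0,0]},{"hand":0.062,"delta_pos":[0.006,0,0],"turn":[0,0,0]},{"hand":0.062,"delta_pos":[0.007,0,0],"turn":[0,0,0]},{"hand":0.062,"delta_pos":[0.007,0,0],"turn":[0,0,0]},{"hand":0.062,"delta_pos":[0.007,0,0],"turn":[0,0,0]},{"hand":0.062,"delta_pos":[0.007,0,0],"turn":[0,0,0]},{"hand":0.062,"delta_pos":[0.007,0,0],"turn":[0,0,0]},{"hand":0.062,"delta_pos":[0.007,0,0],"turn":[0,0,0]},{"hand":0.062,"delta_pos":[0.007,0,0],"turn":[0,0,0]},{"hand":0.062,"delta_pos":[0.007,0,0],"turn":[0,0,0]},{"hand":0.062,"delta_pos":[0.007,0,0],"turn":[0,0,0]},{"hand":0.062,"delta_pos":[0.007,0,0],"turn":[0,0,0]},{"hand":0.062,"delta_pos":[0.007,0,0],"turn":[0,0,0]},{"hand":0.062,"delta_pos":[0.003,0,-0.005],"turn":[0,0,0]},{"hand":0.062,"delta_pos":[0,0,-0.02],"turn":[0,0,0]},{"hand":0.062,"delta_pos":[0,0,-0.03],"turn":[0,0,0]},{"hand":0.062,"delta_pos":[0,0,-0.03],"turn":[0,0,0]},{"hand":0.062,"delta_pos":[0,0,-0.03],"turn":[0,0,0]},{"hand":0.062,"delta_pos":[0,0,-0.03],"turn":[0,0,0]}]'
python3 -m creep '[{"hand":0.062,"delta_pos":[0,0,-0.03],"turn":[0,0,0]},{"hand":0.062,"delta_pos":[0,0,-0.03],"turn":[0,0,0]},{"hand":0.062,"delta_pos":[0,0,-0.03],"turn":[0,0,0]},{"hand":0.062,"delta_pos":[0,0,-0.02],"turn":[0,0,0]}]'
python3 - <<'E'
from h import *
todo([.463,-.17,.29],80)
todo([.40,.25,.29],80)
print(np.round(ctrl.sense()['q'],2))
E
```

```text
time_s: 20.42
position: [0.4138, 0.3396, 0.161]
tool_rot: [[-0.98, -0.199, 0.0], [-0.199, 0.98, 0.0], [-0.0, 0.0, -1.0]]
ft_force: [0.8, 1.3, -1.8]
gripper_width: 0.0627
grip_force: 57.5
time_s: 20.75
position: [0.4145, 0.3401, 0.2726]
tool_rot: [[-0.98, -0.199, 0.002], [-0.199, 0.98, 0.002], [-0.003, 0.002, -1.0]]
ft_force: [-0.1, 0.1, -0.6]
gripper_width: 0.0633
grip_force: 57.5
t 20.75 p [0.4145 0.3401 0.2726] yang 101.45 z [ 0.0024  0.0024 -1.    ] F [-0.13  0.06 -0.63] w 0.0633 g 57.49728262424469
turn z 21.453363917632913
delta tool [-136.4 -493.9  -17.4] mm
t 20.75 p [0.4145 0.3401 0.2726] yang 101.45 z [ 0.0024  0.0024 -1.    ] F [-0.13  0.06 -0.63] w 0.0633 g 57.49728262424469
turn z 21.453363917632913
delta tool [ -1.4 -91.3 -17.4] mm
[-0.82  0.25  0.05  1.73 -0.01  1.15  1.  ]
```

```bash
python3 -m creep '[{"hand":0.062,"delta_pos":[0,0,0],"turn":[0,0,7.1]},{"hand":0.062,"delta_pos":[0,0,0],"turn":[0,0,7.1]},{"hand":0.062,"delta_pos":[0,0,0],"turn":[0,0,7.1]},{"hand":0.062,"delta_pos":[-0.0107,-0.0304,0],"turn":[0,0,0]},{"hand":0.062,"delta_pos":[-0.0107,-0.0304,0],"turn":[0,0,0]},{"hand":0.062,"delta_pos":[-0.0107,-0.0304,0],"turn":[0,0,0]},{"hand":0.062,"delta_pos":[-0.0107,-0.0304,0],"turn":[0,0,0]},{"hand":0.062,"delta_pos":[-0.0107,-0.0304,0],"turn":[0,0,0]},{"hand":0.062,"delta_pos":[-0.0107,-0.0304,0],"turn":[0,0,0]},{"hand":0.062,"delta_pos":[-0.0107,-0.0304,0],"turn":[0,0,0]},{"hand":0.062,"delta_pos":[-0.0107,-0.0304,0],"turn":[0,0,0]},{"hand":0.062,"delta_pos":[-0.0107,-0.0304,0],"turn":[0,0,0]},{"hand":0.062,"delta_pos":[-0.0107,-0.0304,0],"turn":[0,0,0]},{"hand":0.062,"delta_pos":[-0.0107,-0.0304,0],"turn":[0,0,0]},{"hand":0.062,"delta_pos":[-0.0107,-0.0304,0],"turn":[0,0,0]},{"hand":0.062,"delta_pos":[-0.0107,-0.0304,0],"turn":[0,0,0]},{"hand":0.062,"delta_pos":[-0.0107,-0.0304,0],"turn":[0,0,0]},{"hand":0.062,"delta_pos":[-0.0107,-0.0304,0],"turn":[0,0,0]},{"hand":0.062,"delta_pos":[-0.0107,-0.0304,0],"turn":[0,0,0]},{"hand":0.062,"delta_pos":[-0.0107,-0.0304,0],"turn":[0,0,0]}]'
python3 -m creep '[{"hand":0.062,"delta_pos":[0,0,0],"turn":[0,0,0]},{"hand":0.062,"delta_pos":[0,0,0],"turn":[0,0,0]},{"hand":0.062,"delta_pos":[0,0,0],"turn":[0,0,0]}]'
cat > fit.py <<'E'
from h import *
import json
from scipy.ndimage import map_coordinates as mc
from scipy.optimize import minimize
def fit(im,c,x0,y0,z,r,t=.0015,span=.012,n=5,sector=None,pick='dog'):
    g=cv2.cvtColor(im,cv2.COLOR_BGR2GRAY).astype(float)
    def pr(x,y,rr):
        q=circ(c,x,y,z,rr,True)
        if sector is not None: q=q[sector]
        return mc(g,[q[:,1],q[:,0]],order=1)
    out=[]
    for x in np.arange(x0-span,x0+span+1e-6,.0005):
        for y in np.arange(y0-span,y0+span+1e-6,.0005):
            if pick=='bright': e=pr(x,y,r-t)-.5*pr(x,y,r-3*t-.001)-.5*pr(x,y,r+2*t)
            else: e=np.abs(pr(x,y,r+t)-pr(x,y,r-t))
            out.append((round(float(np.mean(np.clip(e,-30,30))),2),round(x,4),round(y,4)))
    return sorted(out)[::-1][:n]
E
python3 - <<'E'
from fit import *
s,R=st();c=get_calibration('wrist');json.dump({k:np.array(v).tolist() for k,v in c.items()},open('w8.json','w'))
im=grab_frame('wrist')[:,:,::-1].copy();cv2.imwrite('pics/w8.png',im)
print(proj(c,[.463,-.304,.145],True))
print('large',fit(im,c,.463,-.304,.145,.027,pick='bright'))
# test of method on small beaker (w5: read by eye .6068,-.0127)
print('small test',fit(cv2.imread('pics/w5.png'),json.load(open('w5.json')),.607,-.013,.135,.021,pick='bright'))
print('disc in hand',fit(im,c,s['position'][0],s['position'][1],s['position'][2]+.0107,.033,span=.006))
E
```

```text
time_s: 22.42
position: [0.5048, -0.2018, 0.2695]
tool_rot: [[-0.985, 0.171, 0.001], [0.171, 0.985, 0.0], [-0.0, 0.0, -1.0]]
ft_force: [1.3, 0.2, -1.2]
gripper_width: 0.0633
grip_force: 57.4
time_s: 22.67
position: [0.5048, -0.1998, 0.2691]
tool_rot: [[-0.985, 0.171, -0.0], [0.171, 0.985, 0.001], [0.0, 0.001, -1.0]]
ft_force: [-0.4, 1.1, -1.2]
gripper_width: 0.0628
grip_force: 57.5
t 22.67 p [ 0.5048 -0.1998  0.2691] yang 80.16 z [-3.e-04  8.e-04 -1.e+00] F [-0.42  1.1  -1.17] w 0.0628 g 57.45296359062195
[[195.70976626 168.26873206]]
large [(25.24, np.float64(0.4635), np.float64(-0.312)), (25.23, np.float64(0.4635), np.float64(-0.3125)), (24.98, np.float64(0.463), np.float64(-0.3125)), (24.97, np.float64(0.463), np.float64(-0.312)), (24.9, np.float64(0.464), np.float64(-0.312))]
small test [(26.36, np.float64(0.607), np.float64(-0.0125)), (26.22, np.float64(0.607), np.float64(-0.012)), (26.14, np.float64(0.6065), np.float64(-0.0125)), (26.03, np.float64(0.6065), np.float64(-0.012)), (26.01, np.float64(0.6075), np.float64(-0.0125))]
disc in hand [(30.0, np.float64(0.5068), np.float64(-0.1993)), (30.0, np.float64(0.5068), np.float64(-0.1998)), (30.0, np.float64(0.5068), np.float64(-0.2003)), (30.0, np.float64(0.5063), np.float64(-0.1993)), (30.0, np.float64(0.5063), np.float64(-0.1998))]
```

```bash
sed -i 's/np.clip(e,-30,30)/np.clip(e,-80,80)/' fit.py; python3 -m creep '[{"hand":0.062,"delta_pos":[-0.01,-0.01,0],"turn":[0,0,0]},{"hand":0.062,"delta_pos":[-0.01,-0.01,0],"turn":[0,0,0]},{"hand":0.062,"delta_pos":[-0.01,-0.01,0],"turn":[0,0,0]},{"hand":0.062,"delta_pos":[0,0,0],"turn":[0,0,0]},{"hand":0.062,"delta_pos":[0,0,0],"turn":[0,0,0]},{"hand":0.062,"delta_pos":[0,0,0],"turn":[0,0,0]}]' | head -2
python3 - <<'E'
from fit import *
s,R=st();c=get_calibration('wrist');json.dump({k:np.array(v).tolist() for k,v in c.items()},open('w9.json','w'))
im=grab_frame('wrist')[:,:,::-1].copy();cv2.imwrite('pics/w9.png',im)
print('large',fit(im,c,.4635,-.310,.145,.027,pick='bright',n=3))
for n in ('w8','w9'):
    i=cv2.imread(f'pics/{n}.png');cc=json.load(open(n+'.json'))
    p=[.5048,-.1998,.2691] if n=='w8' else s['position']
    for dz in (.0087,.0107): print(n,dz,'disc-tcp (tool mm)',[(a,np.round(R.T@[x-p[0],y-p[1],0]*1000,1)[:2]) for a,x,y in fit(i,cc,p[0],p[1],p[2]+dz,.033,span=.005,n=2)])
w=json.load(open('w6.json'));print('small disc on beaker',fit(cv2.imread('pics/w6.png'),w,.6065,-.0127,.143,.027,span=.006,n=4))
w=json.load(open('w4.json'));Rr=axes(108.9);print('small disc in hand',[np.round(Rr.T@[x-.5181,y+.0311,0]*1000,1)[:2] for a,x,y in fit(cv2.imread('pics/w4.png'),w,.5181,-.0311,.2563+.010,.027,span=.005,n=3)])
E
```

```text
time_s: 23.22
position: [0.5293, -0.2335, 0.269]
t 23.22 p [ 0.5293 -0.2335  0.269 ] yang 80.25 z [-4.e-04  1.e-03 -1.e+00] F [-0.56  1.35 -0.93] w 0.063 g 57.466546297073364
large [(33.65, np.float64(0.4635), np.float64(-0.312)), (33.63, np.float64(0.4635), np.float64(-0.3125)), (33.3, np.float64(0.464), np.float64(-0.312))]
w8 0.0087 disc-tcp (tool mm) [(80.0, array([-2.4,  0.9])), (80.0, array([-2.5,  0.4]))]
w8 0.0107 disc-tcp (tool mm) [(79.94, array([-0.9,  0.7])), (79.8, array([-1.4,  0.7]))]
w9 0.0087 disc-tcp (tool mm) [(80.0, array([-1.9,  0.8])), (80.0, array([-2. ,  0.3]))]
w9 0.0107 disc-tcp (tool mm) [(80.0, array([0.1, 0.5])), (79.92, array([-0.4,  0.6]))]
small disc on beaker [(45.99, np.float64(0.6085), np.float64(-0.0122)), (45.74, np.float64(0.605), np.float64(-0.0132)), (45.62, np.float64(0.6085), np.float64(-0.0127)), (45.54, np.float64(0.605), np.float64(-0.0127))]
small disc in hand [array([-0.2,  0.5]), array([-0.6,  0.3]), array([-0.3,  0.9])]
```

```bash
python3 - <<'E'
from h import *
todo([.4627,-.3126,.155],80.2)
E
```

```text
t 23.27 p [ 0.5292 -0.2336  0.2691] yang 80.26 z [-3.e-04  1.e-03 -1.e+00] F [-0.12 -0.04 -0.62] w 0.0628 g 57.467544078826904
turn z 0.05800038836871124
delta tool [ 52.1 -89.2 114.1] mm
```

```bash
python3 -m creep '[{"hand":0.062,"delta_pos":[0.0104,-0.0178,0],"turn":[0,0,0]},{"hand":0.062,"delta_pos":[0.0104,-0.0178,0],"turn":[0,0,0]},{"hand":0.062,"delta_pos":[0.0104,-0.0178,0],"turn":[0,0,0]},{"hand":0.062,"delta_pos":[0.0104,-0.0178,0],"turn":[0,0,0]},{"hand":0.062,"delta_pos":[0.0104,-0.0178,0],"turn":[0,0,0]},{"hand":0.062,"delta_pos":[0,0,0.015],"turn":[0,0,0]},{"hand":0.062,"delta_pos":[0,0,0.02],"turn":[0,0,0]},{"hand":0.062,"delta_pos":[0,0,0.02],"turn":[0,0,0]},{"hand":0.062,"delta_pos":[0,0,0.02],"turn":[0,0,0]},{"hand":0.062,"delta_pos":[0,0,0.015],"turn":[0,0,0]},{"hand":0.062,"delta_pos":[0,0,0.01],"turn":[0,0,0]},{"hand":0.062,"delta_pos":[0,0,0.008],"turn":[0,0,0]},{"hand":0.062,"delta_pos":[0,0,0.005],"turn":[0,0,0]},{"hand":0.062,"delta_pos":[0,0,0],"turn":[0,0,0]},{"hand":0.062,"delta_pos":[0,0,0],"turn":[0,0,0]}]'
python3 - <<'E'
from h import *
todo([.4627,-.3126,.145],80.2)
E
```

```text
time_s: 24.52
position: [0.4633, -0.3139, 0.1565]
tool_rot: [[-0.985, 0.171, 0.0], [0.171, 0.985, -0.0], [-0.001, -0.0, -1.0]]
ft_force: [-0.6, -0.1, -0.3]
gripper_width: 0.0628
grip_force: 57.5
t 24.52 p [ 0.4633 -0.3139  0.1565] yang 80.18 z [ 5.e-04 -2.e-04 -1.e+00] F [-0.56 -0.07 -0.25] w 0.0628 g 57.467671036720276
turn z -0.024409651726884363
delta tool [ 0.8  1.2 11.5] mm
```

```bash
python3 -m creep '[{"hand":0.062,"delta_pos":[0.0008,0.0012,0.004],"turn":[0,0,0]},{"hand":0.062,"delta_pos":[0,0,0.004],"turn":[0,0,0]},{"hand":0.062,"delta_pos":[0,0,0.003],"turn":[0,0,0]},{"hand":0.062,"delta_pos":[0,0,0.001],"turn":[0,0,0]},{"hand":0.062,"delta_pos":[0,0,0],"turn":[0,0,0]},{"hand":0.062,"delta_pos":[0,0,0],"turn":[0,0,0]}]'
python3 -m creep '[{"hand":0.062,"delta_pos":[0,0,0.001],"turn":[0,0,0]},{"hand":0.062,"delta_pos":[0,0,0],"turn":[0,0,0]},{"hand":0.062,"delta_pos":[0,0,0],"turn":[0,0,0]}]'|head -4
```

```text
time_s: 25.02
position: [0.4625, -0.3126, 0.1441]
tool_rot: [[-0.985, 0.171, -0.0], [0.171, 0.985, 0.0], [0.0, 0.0, -1.0]]
ft_force: [-0.7, 0.1, -1.3]
gripper_width: 0.0628
grip_force: 57.5
time_s: 25.27
position: [0.4625, -0.3126, 0.1431]
tool_rot: [[-0.985, 0.171, 0.0], [0.171, 0.985, 0.0], [-0.0, 0.0, -1.0]]
ft_force: [-1.0, -0.4, -0.7]
```

```bash
python3 -m creep '[{"hand":0.062,"delta_pos":[0,0,0.0007],"turn":[0,0,0]},{"hand":0.062,"delta_pos":[0,0,0],"turn":[0,0,0]},{"hand":0.062,"delta_pos":[0,0,0],"turn":[0,0,0]}]'
```

```text
time_s: 25.52
position: [0.4624, -0.3126, 0.1424]
tool_rot: [[-0.985, 0.171, -0.0], [0.171, 0.985, 0.0], [0.0, 0.0, -1.0]]
ft_force: [-1.0, -0.6, -1.2]
gripper_width: 0.063
grip_force: 57.5
```

```bash
python3 -m creep '[{"hand":0.062,"delta_pos":[0,0,0.0007],"turn":[0,0,0]},{"hand":0.062,"delta_pos":[0,0,0],"turn":[0,0,0]},{"hand":0.062,"delta_pos":[0,0,0],"turn":[0,0,0]}]'|sed -n '2p;6,8p'
```

```text
position: [0.4626, -0.3127, 0.1422]
grip_force: 58.1
```

```bash
python3 -c "
from h import *
st()"
```

```text
t 25.77 p [ 0.4626 -0.3127  0.1422] yang 80.16 z [ 6.e-04 -0.e+00 -1.e+00] F [-1.37  1.39  5.2 ] w 0.063 g 58.130183815956116
```

Contact at 5 N, so I'll release.

```bash
python3 -m creep '[{"hand":0.0645,"delta_pos":[0,0,0],"turn":[0,0,0]},{"hand":0.066,"delta_pos":[0,0,0],"turn":[0,0,0]},{"hand":0.0675,"delta_pos":[0,0,0],"turn":[0,0,0]},{"hand":0.069,"delta_pos":[0,0,0],"turn":[0,0,0]},{"hand":0.071,"delta_pos":[0,0,0],"turn":[0,0,0]},{"hand":0.074,"delta_pos":[0,0,0],"turn":[0,0,0]},{"hand":0.076,"delta_pos":[0,0,0],"turn":[0,0,0]},{"hand":0.076,"delta_pos":[0,0,0],"turn":[0,0,0]}]'|tail -2
python3 -m creep '[{"hand":0.076,"delta_pos":[0,0,-0.003],"turn":[0,0,0]},{"hand":0.076,"delta_pos":[0,0,-0.006],"turn":[0,0,0]},{"hand":0.076,"delta_pos":[0,0,-0.015],"turn":[0,0,0]},{"hand":0.076,"delta_pos":[0,0,-0.025],"turn":[0,0,0]},{"hand":0.076,"delta_pos":[0,0,-0.025],"turn":[0,0,0]},{"hand":0.076,"delta_pos":[0.02,0,-0.025],"turn":[0,0,0]},{"hand":0.076,"delta_pos":[0.025,0,-0.025],"turn":[0,0,0]},{"hand":0.076,"delta_pos":[0.015,0,0],"turn":[0,0,0]},{"hand":0.076,"delta_pos":[0,0,0],"turn":[0,0,0]},{"hand":0.076,"delta_pos":[0,0,0],"turn":[0,0,0]},{"hand":0.076,"delta_pos":[0,0,0],"turn":[0,0,0]}]'
python3 - <<'E'
from fit import *
s,R=st();c=get_calibration('wrist');json.dump({k:np.array(v).tolist() for k,v in c.items()},open('w10.json','w'))
im=grab_frame('wrist')[:,:,::-1].copy();cv2.imwrite('pics/w10.png',im)
print('mid disc on beaker',fit(im,c,.4635,-.312,.153,.033,span=.006,n=4))
t=grab_frame('top')[:,:,::-1].copy();cv2.imwrite('pics/top1.png',t)
d=grab_frame('side')[:,:,::-1].copy();cv2.imwrite('pics/side1.png',d)
# does anything else differ? blobs of change
for n,a in(('top',t),('side',d)):
    df=cv2.absdiff(a,cv2.imread(f'pics/{n}0.png')).max(2)
    k,l,st_,ce=cv2.connectedComponentsWithStats((cv2.medianBlur(df,3)>40).astype(np.uint8))
    print(n,[(tuple(ce[i].round().astype(int).tolist()),int(st_[i,4])) for i in range(1,k) if st_[i,4]>8])
E
```

```text
gripper_width: 0.0757
grip_force: 0.0
time_s: 27.35
position: [0.4039, -0.3021, 0.2658]
tool_rot: [[-0.985, 0.17, 0.001], [0.17, 0.985, 0.0], [-0.0, 0.0, -1.0]]
ft_force: [0.2, 0.5, -0.6]
gripper_width: 0.0759
grip_force: 0.0
t 27.35 p [ 0.4039 -0.3021  0.2658] yang 80.2 z [ 5.e-04  2.e-04 -1.e+00] F [ 0.23  0.52 -0.57] w 0.0759 g 0.0
mid disc on beaker [(48.77, np.float64(0.464), np.float64(-0.3125)), (48.39, np.float64(0.464), np.float64(-0.313)), (47.32, np.float64(0.4635), np.float64(-0.3125)), (47.26, np.float64(0.4645), np.float64(-0.3125))]
top [((322, 181), 50), ((330, 180), 12), ((432, 262), 4063), ((175, 259), 1504), ((332, 256), 10), ((161, 282), 447), ((134, 311), 2284), ((95, 301), 295), ((158, 301), 39), ((371, 366), 2974), ((228, 371), 3592), ((328, 336), 60), ((337, 352), 182), ((350, 345), 12), ((301, 352), 68), ((310, 362), 100), ((205, 398), 21)]
side [((404, 14), 475), ((529, 84), 19330), ((586, 48), 9), ((414, 77), 197), ((399, 128), 37), ((382, 144), 166), ((389, 162), 129), ((568, 206), 200), ((306, 199), 90), ((409, 306), 14753), ((567, 235), 344), ((528, 239), 430), ((386, 247), 10), ((397, 252), 32), ((554, 253), 16), ((546, 260), 145), ((520, 266), 238), ((562, 263), 44), ((530, 261), 21), ((471, 276), 58), ((554, 275), 51), ((543, 287), 11), ((512, 329), 13), ((293, 356), 21)]
```

```bash
python3 -c "
from rig import ctrl
print(ctrl.hand_in())"
```

```text
the job is handed in; nothing more can be done
None
```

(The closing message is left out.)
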